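Turn the grater plate over and seat it on its pegs

ROBOT

A 6-joint arm with a two-finger parallel gripper is mounted at the origin on the work surface. World frame = base frame: x ahead of the robot, y to its left, z up, the work surface at z = 0. Lengths are in m, angles in degrees, forces in N, time in s.
With the tool pointing down it reaches from about 0.4 to 0.825 m from the base axis. Payload 7 kg.
Tool frame: the origin (TCP) lies midway between the tips of the shut fingers; the grasp point (between the pads) lies 19 mm behind it; z points along the fingers, y is the direction in which the jaws open and shut (so a half turn about z gives the same grasp; the last joint's range is limited). The gripper opens to 88 mm and grips with 3 to 60 N. Pads are 19 mm wide; open, the fingers measure 130 mm over their backs; the gripper's body (78 mm by 193 mm) begins 47 mm behind the grasp point.
Start: joints at [-54.769, 20.546, 0.682, 0, -70.136, -16.507], TCP at [0.217, -0.639, 0.227] pointing down, gripper open.
Joint ranges: [-176.03, 176.03], [-82.01, 121.73], [-58.28, 71.71], [-173.87, 95.51], [-174.79, -0.11], [-173.66, 173.66]. Speed limits (degrees/s): [136.94, 136.94, 172.46, 180, 180, 180].

INTERFACE

Orientations are given as [roll, pitch, yaw] about the fixed x, y, z axes, in that order (R = Rz(yaw) Ry(pitch) Rx(roll)).
In Python, from plant import ctrl, snapshot gives the robot as it stands.
- The arm moves only by the shell command python3 -m pendant 'ROWS'. ROWS is JSON, a list of rows, each a list of 7 numbers: the shift along the tool's x, y, z in m, then the turn, a rotation vector about the tool's x, y, z in rad, then the opening, from -1 (shut) to 1 (fully open), so that 0 is half open. In form: [[x, y, z, ax, ay, az, jaw], ...]. A call has 1 to 12 rows; each row is the pose to reach, as a shift and turn from the pose commanded when the call began, along the tool's axes at that moment; what a row does not reach only later rows make up. A row lasts 1/8 s, in which the tool goes at most 62.5 mm and 10.7 degrees, less where a joint would pass 70% of its speed; a pose out of reach is approached as far as the arm can. A call with a gripper value outside its range is refused whole. The fingers move at their own pace and stop on an object; the grip force is fixed at half the most. Time passes only in rows, so rows that repeat a pose let the fingers close. It gives the time, the measured TCP pose, the force and the opening at its end, in the units of the state.
- ctrl.get_obs(): the state, without advancing time (a new reading comes with each control period).
- snapshot(name): name is "scene" or "top"; returns a dict with "image" (400x640x3 uint8, blue, green, red), "mtx" (3x3 intrinsics, pixels), "k1" (the pictures are not rectified: a ray, as slopes to the right and down, at radius r is drawn at 1 + k1 r^2 times it, then the intrinsics apply), "eye" and "attitude" of the camera in the world. Camera axes: x right, y up, looking along -z (the intrinsics and any distortion apply to the point x, -y, -z); pixel columns grow to the right and rows downward; lengths in m; the calibration is good to about 2 mm. A picture is of the moment at which its call begins. There is no depth.
- ctrl.close_job(): hands the job in, once; it reports no verdict.
The state is a dict: "clock": time; "joint_pos": joint angles; "qvel": joint speeds; "tau": joint torques, N m; "tool_pos": TCP position; "orientation": TCP orientation; "force": force on the tool from outside, world axes, zero at the start; "moment": the same for the moment, N m; "opening": finger opening in m.
Only numpy, scipy, OpenCV 4.12 (cv2) and the standard library are available. Lean on these libraries where they do the work, as an engineer would, in place of code of your own. Each camera call takes 0.05 s, during which the arm holds its last target.

TASK

Somebody put the two-faced grater plate back on its grey stand wrong way round, so it is perched on top of the two pegs. Lift it off, turn it over so that its studded coarse face looks outwards, and set it back on the same stand with both notches down over their pegs, fully home on the ledge and leaning on the backrest. Leave the slicer plate on the other stand where it is.

Things in the scene. Friction and masses are not known exactly. Their poses are not given: they have to be found in the camera images.
- grater: Grater plate, white plastic with steel inset, 170 wide (y), 130 high (z), 10 mm thick (x), about 0.18 kg. Origin: middle of bottom edge, mid-thickness; +z to the plain top edge; +x normal of the fine face (small dark slits), -x of the coarse face (4 mm steel studs 30 to 90 mm up, within 26 mm of the middle). At the start it leans with its stand, fine face outwards, bottom edge on the peg tops.
- wide_notch (a point): Mouth of the grater's wide notch (40 mm wide), on the bottom edge at plate y = +50 mm, mid-thickness. A narrow notch, 24 mm wide, is at plate y = -20 mm. Both are 24 mm deep, open below and through the thickness. The top 40 mm of the plate near its middle is free on both sides for gripping.
- cradle: Fixed grey stand under the grater, 180 mm wide (y). Origin: its middle, on the table; z up; +x outwards, where the plate's exposed face looks. Plates lean back 20 degrees, top to -x: up along a seated plate is (-0.342, 0, 0.940) here. Backrest on the -x side: two uprights 30 mm wide at y = +50 and -50 mm, 8 mm thick, rising 90 mm along the plate; between them only a bar 22 mm high.
- thick_peg (a point): Foot of the stand's thick peg (26 mm diameter) on the ledge, at (0, -50, 36) mm of the stand; thin peg (12 mm) at (0, +20, 36). Pegs are 16 mm tall along the plate, flat-topped. The ledge is square to the plate: fully home, its bottom edge's middle is at (0, 0, 36), wide notch over thick peg, narrow over thin, 6 to 7 mm room each side, 0.5 mm to the backrest.
- slicer: Slicer plate: same 170 x 130 x 10 mm outline, one long slanting slot in its steel inset, properly seated on a second, identical stand 0.2 to 0.4 m to one side (left or right varies). Origin: middle of bottom edge, mid-thickness; +z up along the plate, +x outwards. To be left where it is.
There are look-alikes about, which are no part of the job. What is shaped like the grater but pink is not meant. What is shaped like the cradle but yellow is not meant.

How it is judged:
By the outcome, as a careful person would: the job done as asked, in the order asked, and still so for the second after the job is handed in, with the robot touching nothing.
It also fails if it takes over 42 s, if anything falls off the work surface, if the arm or the gripper's body presses on something with over 40 N, if the wrist force passes 120 N, or if a joint passes its speed limit or range.

## Working session

There is one attempt and no reset: what is moved stays moved. The work goes in short steps, Python scripts to look and compute and a shell command to move; the robot and the scene stay as the last step left them, time stands still between calls to the robot, and variables do not carry over. Pictures are saved under pics/ and viewed, and the job is handed in when it is done.

```bash
ls; mkdir -p pics; python3 - <<'E'
from plant import ctrl, snapshot
import cv2
print(ctrl.get_obs())
for n in("scene","top"):
    s=snapshot(n); cv2.imwrite(f"pics/{n}0.png",s["image"]); print(n,s["mtx"],s["k1"],s["eye"],s["attitude"])
E
```

```text
pics
{'clock': 0.0, 'joint_pos': array([-5.47689693e+01,  2.05907340e+01,  6.33152579e-01, -2.06175895e-02,
       -7.01390548e+01, -1.65079126e+01]), 'qvel': array([-0.07520222, -0.11145921,  0.01291599, -0.00441547, -0.00793843,
        0.05386174]), 'tau': array([-3.73946577e-04, -5.82717812e+01,  2.93044442e+01,  6.99750245e+00,
        6.56617165e-03, -1.45724393e-04]), 'tool_pos': array([ 0.21648623, -0.63879555,  0.22562436]), 'orientation': array([ 1.79901839e+02, -8.87870103e-03, -1.61283895e+02]), 'force': array([ 0.13395319,  1.01192019, -0.61384956]), 'moment': array([ 0.04524735, -0.00188927, -0.02849854]), 'opening': 0.08758401849656082}
scene [[389.60615627   0.         316.64141189]
 [  0.         389.60615627 199.99230625]
 [  0.           0.           1.        ]] -0.03523204356361431 [ 1.19307518 -0.21029522  0.47077889] [59.0339526   0.73118196 69.28284005]
top [[410.45527149   0.         312.17882799]
 [  0.         410.45527149 199.94287022]
 [  0.           0.           1.        ]] -0.04917694572933022 [ 0.47174369 -0.00964224  1.01846669] [  6.51136826   0.89455237 -89.13531311]
```

View pics/scene0.png

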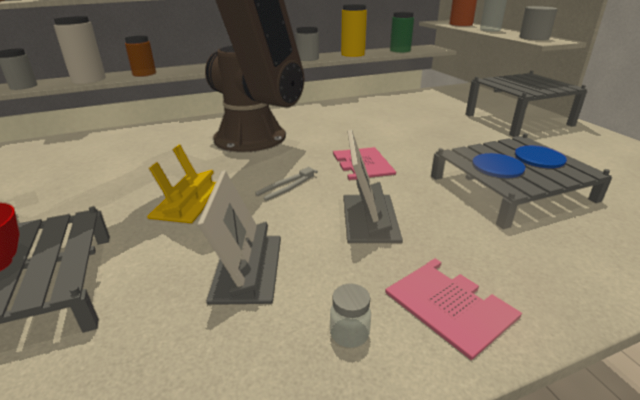

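View pics/top0.png

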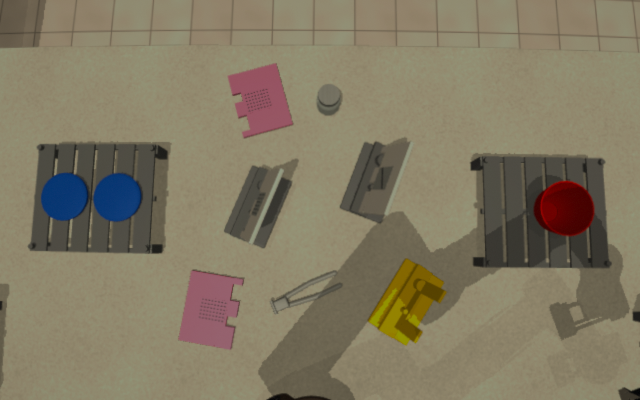

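```bash
python3 - <<'E'
import cv2,numpy as np
t=cv2.imread("pics/top0.png");s=cv2.imread("pics/scene0.png")
cv2.imwrite("pics/t1.png",cv2.resize(t[125:255,215:420],None,fx=3.9,fy=3.9,interpolation=cv2.INTER_CUBIC))
a=cv2.resize(s[165:310,190:290],None,fx=4,fy=4,interpolation=cv2.INTER_CUBIC)
b=cv2.resize(s[120:265,320:420],None,fx=4,fy=4,interpolation=cv2.INTER_CUBIC)
cv2.imwrite("pics/s1.png",np.hstack([a,b]))
E
```

```text
(no output)
```

View pics/t1.png

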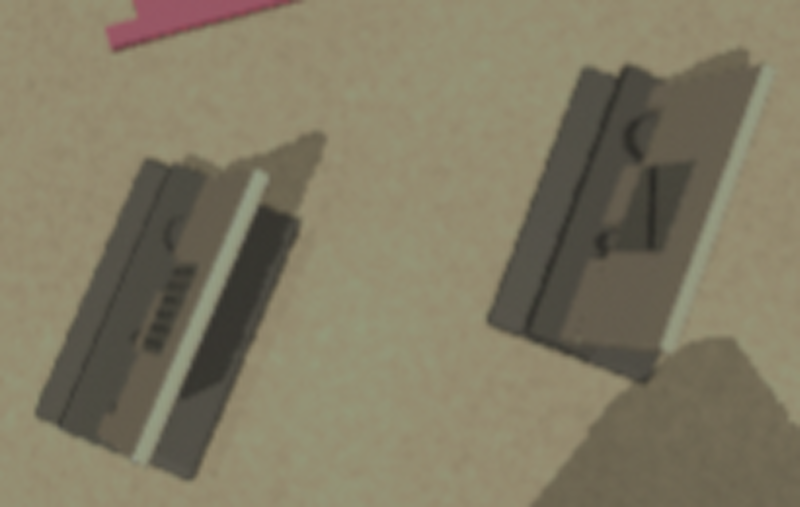

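View pics/s1.png

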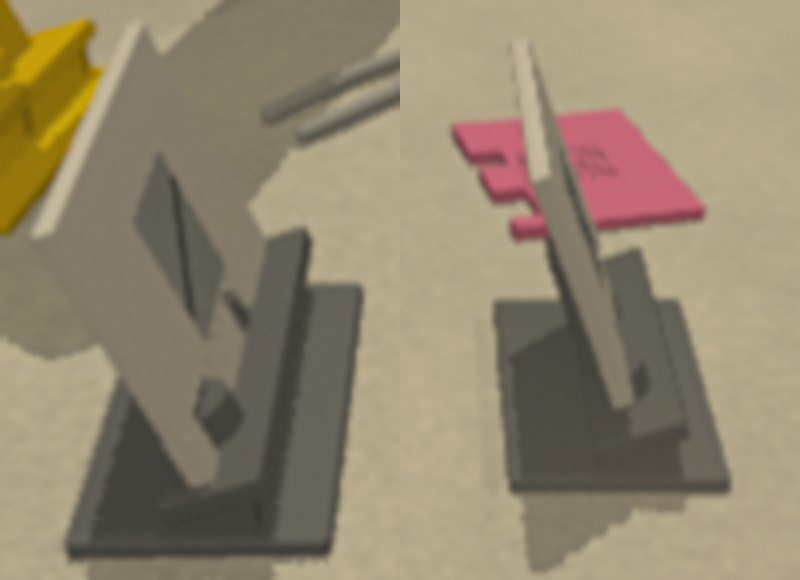

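```bash
cat > h.py <<'E'
import numpy as np,cv2
from scipy.spatial.transform import Rotation as R
from scipy.optimize import least_squares
CAM={"scene":(389.60615627,316.64141189,199.99230625,-0.03523204356361431,[1.19307518,-0.21029522,0.47077889],[59.0339526,0.73118196,69.28284005]),
"top":(410.45527149,312.17882799,199.94287022,-0.04917694572933022,[0.47174369,-0.00964224,1.01846669],[6.51136826,0.89455237,-89.13531311])}
def proj(n,P):
    f,cx,cy,k,e,a=CAM[n]; p=R.from_euler('xyz',a,degrees=True).inv().apply(np.atleast_2d(P)-e)
    u=p[:,0]/-p[:,2]; v=-p[:,1]/-p[:,2]; s=1+k*(u*u+v*v)
    return np.c_[f*u*s+cx,f*v*s+cy]
def ray(n,px):
    f,cx,cy,k,e,a=CAM[n]; d=(np.array(px,float)-[cx,cy])/f; u=d.copy()
    for _ in range(9): u=d/(1+k*(u@u))
    return np.array(e),R.from_euler('xyz',a,degrees=True).apply([u[0],-u[1],-1])
def atz(n,px,z):
    e,d=ray(n,px); return e+d*(z-e[2])/d[2]
def tri(px1,px2,n1="scene",n2="top"):
    a,d=ray(n1,px1);b,g=ray(n2,px2)
    st=np.linalg.lstsq(np.c_[d,-g],b-a,rcond=None)[0]
    p=a+st[0]*d;q=b+st[1]*g
    return (p+q)/2,np.linalg.norm(p-q)
def stand(x,y,yaw): # returns func stand->world
    r=R.from_euler('z',yaw,degrees=True); return lambda p:r.apply(np.atleast_2d(p))+[x,y,0]
UP=np.array([-.342,0,.940]);NX=np.array([.940,0,.342]);NY=np.array([0,1,0])
E
python3 - <<'E'
from h import *
# crop t1: px = c/3.9+(215,125); -0.4ish ; s1 right: c/4+(320,120)
T=lambda x,y:((x+.5)/3.9-.5+215,(y+.5)/3.9-.5+125)
S=lambda x,y:((x-400+.5)/4-.5+320,(y+.5)/4-.5+120)
# top edge ends in top view (center of light stripe)
for p in [(260,175),(140,460)]: print(T(*p),atz("top",T(*p),.173))
for p in [(768,68),(668,350)]: print('slicer',atz("top",T(*p),.157))
# base corners, at z~0
for p in [(150,160),(38,416),(192,478),(298,215)]: print('base',atz("top",T(*p),.005))
for p in [(585,68),(488,322),(650,382)]: print('sl base',atz("top",T(*p),.005))
# triangulate near/far top corners: scene near(outer face top) 
print(tri(S(537,178),T(262,172)),tri(S(520,42),T(140,460)))
E
```

```text
(281.2948717948718, 169.5) [0.63136166 0.070681   0.173     ]
(250.52564102564102, 242.5769230769231) [0.47808495 0.1305255  0.173     ]
slicer [ 0.69779064 -0.20622444  0.157     ]
slicer [ 0.54140902 -0.15014343  0.157     ]
base [0.67211014 0.15806584 0.005     ]
base [0.5060808  0.22438397 0.005     ]
base [0.46857551 0.12507794 0.005     ]
base [0.63730719 0.06159179 0.005     ]
sl base [ 0.73605077 -0.12232172  0.005     ]
sl base [ 0.57000738 -0.06069837  0.005     ]
sl base [ 0.53324983 -0.16345279  0.005     ]
(array([0.6330659 , 0.06888593, 0.17046236]), np.float64(0.0021419238001134885)) (array([0.47816935, 0.13114676, 0.1702179 ]), np.float64(0.00034021218765098514))
```

```bash
cat >> h.py <<'E'
YAW=68.7; O=np.array([.573,.1469,0])
def toolR(flip,yaw=None):
    r=R.from_euler('z',YAW if yaw is None else yaw,degrees=True)
    z=r.apply(-UP); y=r.apply(NX)*(-1 if flip else 1); x=np.cross(y,z)
    return R.from_matrix(np.c_[x,y,z])
def rel(pos,rot,cur=None):
    from plant import ctrl
    o=ctrl.get_obs(); p0=o["tool_pos"]; r0=R.from_euler('xyz',o["orientation"],degrees=True)
    if cur: p0,r0=np.array(cur[0]),R.from_euler('xyz',cur[1],degrees=True)
    return r0.inv().apply(np.array(pos)-p0).round(4),(r0.inv()*rot).as_rotvec().round(4)
E
python3 - <<'E'
from h import *
r=R.from_euler('z',YAW,degrees=True)
top=np.array([.5555,.1000,.171]); up=r.apply(UP)
for f in (0,1):
    t=toolR(f); print(f,t.as_euler('xyz',degrees=True).round(1),t.as_matrix()[:,0].round(2))
    print(rel(top+up*.07,t,([.217,-.639,.227],[180,0,-161.276])))
print(top+up*.07, top-up*.034)
E
```

```text
0 [160.    0.  158.7] [-0.93  0.36  0.  ]
(array([-0.5424,  0.5729, -0.0098]), array([-0.3346, -0.1219,  0.6913]))
1 [-160.     0.   -21.3] [ 0.93 -0.36 -0.  ]
(array([-0.5424,  0.5729, -0.0098]), array([ 0.1548, -0.4251, -2.412 ]))
[0.54680377 0.07769531 0.2368    ] [0.55972389 0.11083371 0.13904   ]
```

```bash
python3 -m pendant '[[0,0,-0.06,0,0,0,1],[-0.542,0.573,-0.07,0.155,-0.425,-2.412,1],[-0.542,0.573,-0.07,0.155,-0.425,-2.412,1],[-0.542,0.573,-0.07,0.155,-0.425,-2.412,1],[-0.542,0.573,-0.07,0.155,-0.425,-2.412,1],[-0.542,0.573,-0.07,0.155,-0.425,-2.412,1],[-0.542,0.573,-0.07,0.155,-0.425,-2.412,1],[-0.542,0.573,-0.07,0.155,-0.425,-2.412,1],[-0.542,0.573,-0.07,0.155,-0.425,-2.412,1],[-0.542,0.573,-0.07,0.155,-0.425,-2.412,1],[-0.542,0.573,-0.07,0.155,-0.425,-2.412,1],[-0.542,0.573,-0.07,0.155,-0.425,-2.412,1]]'; python3 - <<'E'
from h import *
from plant import ctrl
o=ctrl.get_obs();print(o)
r=R.from_euler('z',YAW,degrees=True)
top=np.array([.5555,.1000,.171]); up=r.apply(UP)
print(rel(top+up*.05,toolR(1)))
E
```

```text
clock: 1.6
tool_pos: [0.5039, -0.0126, 0.2955]
orientation: [-162.1, 3.4, -43.1]
force: [0.2, -1.7, 0.4]
opening: 0.0879
{'clock': 1.6, 'joint_pos': array([  9.77611271,  -2.68708588, -14.85010125, -14.68830623,
       -66.02837161,  41.21801299]), 'qvel': array([45.08061393, 14.55187859, 14.73600263, -7.03455376,  5.66951071,
       44.01967356]), 'tau': array([ -4.25593346, -29.96277988,  29.27940488,   6.18819728,
         0.38740612,  -1.31880529]), 'tool_pos': array([ 0.50393489, -0.01255842,  0.29551481]), 'orientation': array([-162.05789114,    3.44879727,  -43.06367642]), 'force': array([ 0.19488444, -1.66524915,  0.41089124]), 'moment': array([-1.05007276,  0.52908982, -0.03007298]), 'opening': 0.08786726678900515}
(array([-0.0281, -0.0722,  0.1068]), array([ 0.0239, -0.0672, -0.3785]))
```

```bash
python3 -m pendant '[[-0.028,-0.072,0.07,0.024,-0.067,-0.378,1],[-0.028,-0.072,0.07,0.024,-0.067,-0.378,1],[-0.028,-0.072,0.07,0.024,-0.067,-0.378,1],[-0.028,-0.072,0.07,0.024,-0.067,-0.378,1],[-0.028,-0.072,0.07,0.024,-0.067,-0.378,1]]'; python3 - <<'E'
from h import *
from plant import ctrl,snapshot
o=ctrl.get_obs();print(o['joint_pos'].round(1),o['qvel'].round(1))
r=R.from_euler('z',YAW,degrees=True)
top=np.array([.5555,.1000,.171]); up=r.apply(UP)
print(rel(top-up*.034,toolR(1)))
for n in("scene","top"): cv2.imwrite(f"pics/{n}1.png",snapshot(n)["image"])
s=cv2.imread("pics/scene1.png")[60:270,290:470];t=cv2.imread("pics/top1.png")[100:280,200:400]
cv2.imwrite("pics/c1.png",np.hstack([cv2.resize(s,(400,467),interpolation=cv2.INTER_CUBIC),cv2.copyMakeBorder(cv2.resize(t,(400,360),interpolation=cv2.INTER_CUBIC),0,107,0,0,0)]))
E
```

```text
clock: 2.22
tool_pos: [0.5432, 0.0711, 0.2533]
orientation: [-160.0, 0.0, -21.8]
force: [-0.5, -0.1, 0.6]
opening: 0.0879
[ 15.9   3.5 -13.4 -17.9 -61.9  59.3] [-0.3 -0.4  0.1 -0.1  0.1  0.3]
(array([ 0.0007, -0.0014,  0.1221]), array([ 0.0003, -0.0022, -0.0083]))
```

View pics/c1.png

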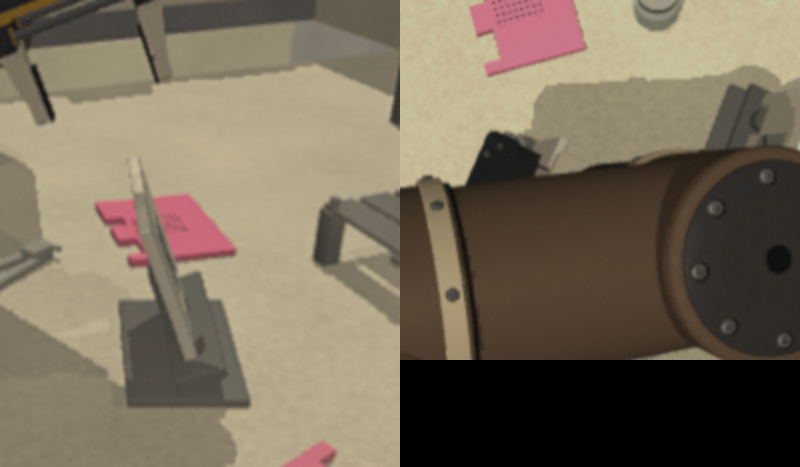

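```bash
python3 - <<'E'
from h import *
from plant import ctrl
o=ctrl.get_obs(); q=R.from_euler('xyz',o["orientation"],degrees=True)
k=lambda P:((proj("scene",P)-[290,60])*2.222).round(0)
print(k(o["tool_pos"]+q.apply([[0,0,0],[0,.044,0],[0,-.044,0]])))
S=stand(.573,.1469,68.7)
print(k(S([UP*146+[0,0,36],]) if 0 else S([(UP*.146+[0,y,.036]).tolist() for y in(-.085,0,.085)])))
print(k(S([(UP*.016+[0,y,.036]).tolist() for y in(-.085,0,.085)])))
E
```

```text
[[103.  97.]
 [ 53. 115.]
 [153.  79.]]
[[145. 228.]
 [137. 186.]
 [131. 152.]]
[[191. 356.]
 [180. 306.]
 [171. 264.]]
```

```bash
python3 -m pendant '[[0.001,-0.001,0.06,0,0,-0.008,1],[0.001,-0.001,0.1,0,0,-0.008,1],[0.001,-0.001,0.122,0,0,-0.008,1],[0.001,-0.001,0.122,0,0,-0.008,1],[0.001,-0.001,0.122,0,0,-0.008,-1],[0.001,-0.001,0.122,0,0,-0.008,-1],[0.001,-0.001,0.122,0,0,-0.008,-1],[0.001,-0.001,0.122,0,0,-0.008,-1],[0.001,-0.001,0.122,0,0,-0.008,-1],[0.001,-0.001,0.122,0,0,-0.008,-1]]'; python3 - <<'E'
from h import *
from plant import ctrl,snapshot
o=ctrl.get_obs();print(o['joint_pos'].round(1),o['force'],o['moment'])
for n in("scene",): cv2.imwrite(f"pics/{n}2.png",snapshot(n)["image"])
s=cv2.imread("pics/scene2.png")[60:270,290:470]
cv2.imwrite("pics/c2.png",cv2.resize(s,None,fx=2.8,fy=2.8,interpolation=cv2.INTER_CUBIC))
E
```

```text
clock: 3.58
tool_pos: [0.5598, 0.1111, 0.1382]
orientation: [-160.0, -0.1, -21.3]
force: [-0.2, 0.5, -0.1]
opening: 0.033
[ 19.5  11.2 -19.7 -20.4 -47.6  61.6] [-0.22574635  0.46360335 -0.07818719] [-1.11337129  0.55589203  0.00348042]
```

View pics/c2.png

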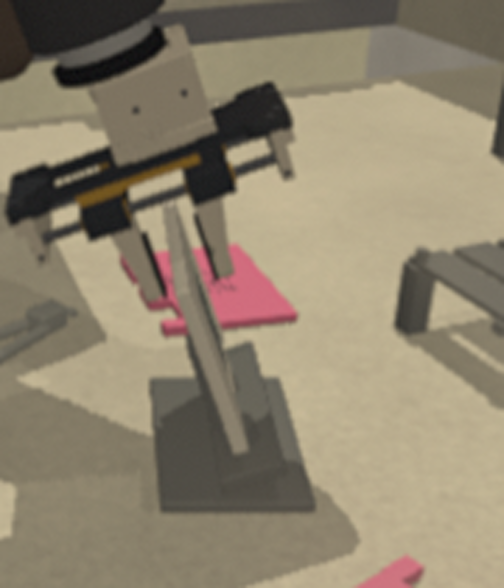

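```bash
python3 -m pendant '[[0,0,0,0,0,0,-1],[0,0,0,0,0,0,-1],[0,0,0,0,0,0,-1],[0,0,0,0,0,0,-1],[0,0,0,0,0,0,-1]]'; python3 -c "
from plant import ctrl;o=ctrl.get_obs();print(o['moment'],o['joint_pos'].round(1),o['orientation'])"
```

```text
clock: 4.25
tool_pos: [0.5598, 0.1111, 0.1382]
orientation: [-160.0, -0.1, -21.3]
force: [-0.1, 1.6, -0.7]
opening: 0.01
[-0.91692152  0.46646656 -0.05996035] [ 19.5  11.2 -19.7 -20.4 -47.6  61.6] [-1.60046152e+02 -6.68657763e-02 -2.12592920e+01]
```

```bash
python3 -m pendant '[[0,0,-0.02,0,0,0,-1],[0,0,-0.06,0,0,0,-1],[0,0,-0.11,0,0,0,-1],[0,0,-0.16,0,0,0,-1],[0,0,-0.17,0,0,0.18,-1],[0,0,-0.17,0,0,0.36,-1],[0,0,-0.17,0,0,0.54,-1],[0,0,-0.17,0,0,0.72,-1],[0,0,-0.17,0,0,0.9,-1],[0,0,-0.17,0,0,1.08,-1],[0,0,-0.17,0,0,1.26,-1],[0,0,-0.17,0,0,1.44,-1]]'; python3 - <<'E'
from h import *
from plant import ctrl,snapshot
o=ctrl.get_obs();print(o['joint_pos'].round(1),o['force'],o['moment'])
p=o['tool_pos']
print(rel(p+[-.03,.16,0],toolR(0)))
cv2.imwrite("pics/scene3.png",snapshot("scene")["image"])
E
```

```text
clock: 5.75
tool_pos: [0.5382, 0.0569, 0.2975]
orientation: [-177.4, 19.7, -103.6]
force: [-1.1, 0.3, -0.8]
opening: 0.0102
[ 14.4   1.6  -9.7 -17.4 -67.7 -23.4] [-1.14435369  0.34372654 -0.83798326] [-1.18767113  0.59250369 -0.01491273]
(array([-0.1397,  0.0691,  0.0471]), array([-1.1000e-03, -1.2000e-03,  1.6966e+00]))
```

View pics/scene3.png

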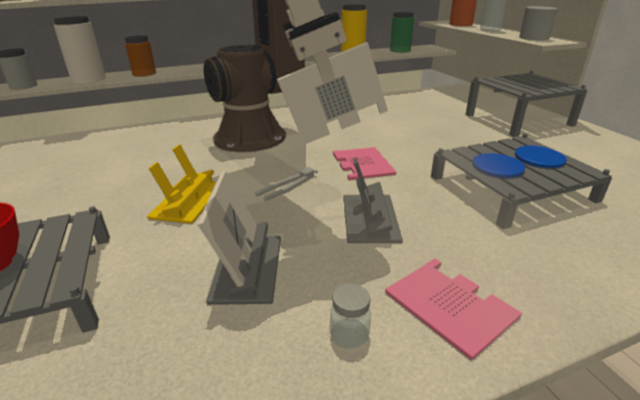

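```bash
python3 - <<'E'
from h import *
from plant import ctrl
p=ctrl.get_obs()['tool_pos']
print(rel([.41,.31,.31],toolR(0)))
E
```

```text
(array([-0.2056,  0.1886,  0.0527]), array([-1.0000e-03, -1.2000e-03,  1.6877e+00]))
```

```bash
python3 -m pendant '[[-0.04,0.04,0.01,0,0,0.18,-1],[-0.08,0.08,0.02,0,0,0.36,-1],[-0.12,0.11,0.03,0,0,0.54,-1],[-0.16,0.15,0.04,0,0,0.72,-1],[-0.205,0.19,0.053,0,0,0.9,-1],[-0.205,0.19,0.053,0,0,1.08,-1],[-0.205,0.19,0.053,0,0,1.26,-1],[-0.205,0.19,0.053,0,0,1.44,-1],[-0.205,0.19,0.053,0,0,1.62,-1],[-0.205,0.19,0.053,0,0,1.69,-1],[-0.205,0.19,0.053,0,0,1.69,-1]]'; python3 - <<'E'
from h import *
from plant import ctrl,snapshot
o=ctrl.get_obs();print(o['joint_pos'].round(1),o['force'],o['moment'])
for n in("scene","top"): cv2.imwrite(f"pics/{n}4.png",snapshot(n)["image"])
t=cv2.imread("pics/top4.png"); cv2.imwrite("pics/t4.png",cv2.resize(t[125:265,200:350],None,fx=4,fy=4,interpolation=cv2.INTER_CUBIC))
s=cv2.imread("pics/scene4.png"); cv2.imwrite("pics/s4.png",cv2.resize(s[145:255,310:440],None,fx=5,fy=5,interpolation=cv2.INTER_CUBIC))
E
```

```text
clock: 7.18
tool_pos: [0.4052, 0.308, 0.3084]
orientation: [160.1, 0.3, 159.4]
force: [0.4, 0.3, -2.1]
opening: 0.0099
[  55.9   -8.5  -22.6   -5.2  -56.5 -164.4] [ 0.41160412  0.30157766 -2.06488127] [-1.30138034  0.49719007  0.00739168]
```

View pics/t4.png

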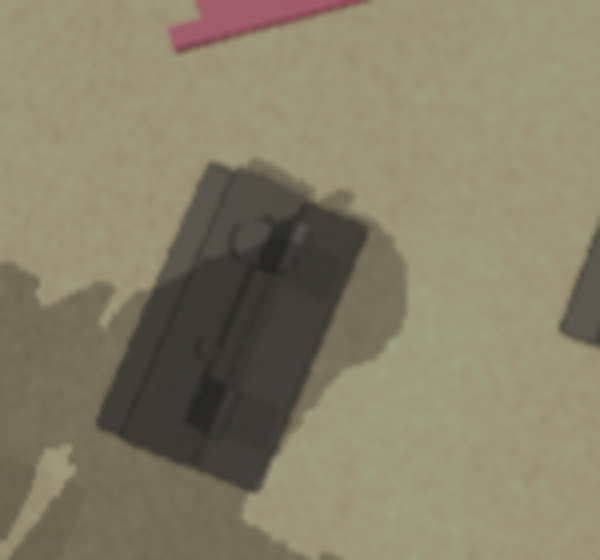

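View pics/s4.png

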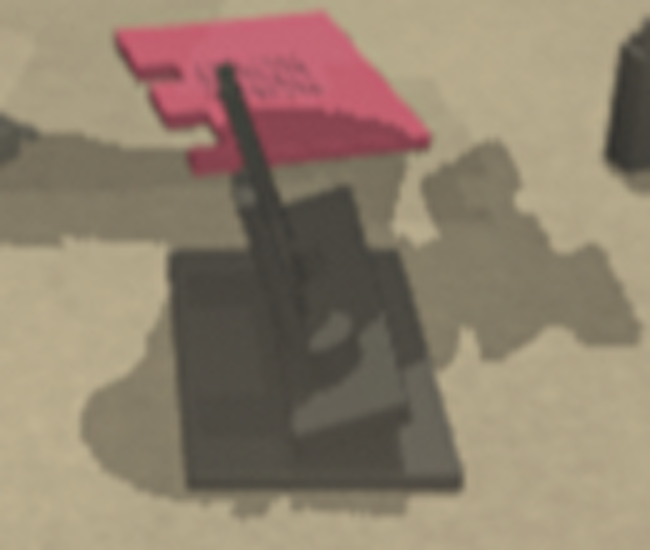

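View pics/scene4.png

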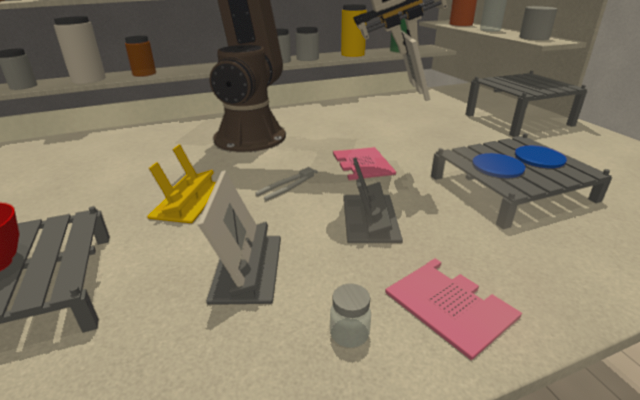

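```bash
cat >> h.py <<'E'
def overlay(img,n,M,x0,y0,x1,y1,f):
    im=cv2.resize(img[y0:y1,x0:x1],None,fx=f,fy=f,interpolation=cv2.INTER_CUBIC)
    im=cv2.convertScaleAbs(im,alpha=1.8,beta=0)
    k=lambda P:(((proj(n,M(P))+.5-[x0,y0])*f-.5)*8).round().astype(int)
    F=np.array([0,0,.036])
    def L(a,c,cl=True): cv2.polylines(im,[k(a)],cl,c,1,cv2.LINE_AA,3)
    th=np.linspace(0,2*np.pi,24)
    for y,r in((-.05,.013),(.02,.006)):
        for h in (0,.016): L([F+NY*y+UP*h+r*(np.cos(t)*NX+np.sin(t)*NY) for t in th],(0,255,0))
    for y in(-.05,.05):
        for h in (0,.09): L([F+NY*(y+s*.015)+UP*h-NX*(.0055+.008*d) for s,d in((-1,0),(1,0),(1,1),(-1,1))],(0,0,255))
    return im
E
python3 - <<'E'
from h import *
t=cv2.imread("pics/top4.png");s=cv2.imread("pics/scene4.png")
M=stand(.573,.1469,68.7)
a=overlay(t,"top",M,215,155,310,255,6);b=overlay(s,"scene",M,335,150,410,245,6)
raw=cv2.convertScaleAbs(cv2.resize(t[155:255,215:310],None,fx=8,fy=6,interpolation=cv2.INTER_CUBIC),alpha=2)
cv2.imwrite("pics/o1.png",a);cv2.imwrite("pics/o2.png",b)
cv2.imwrite("pics/o3.png",cv2.convertScaleAbs(cv2.resize(t[155:255,215:310],None,fx=6,fy=6,interpolation=cv2.INTER_CUBIC),alpha=2.5))
E
```

```text
(no output)
```

View pics/o1.png

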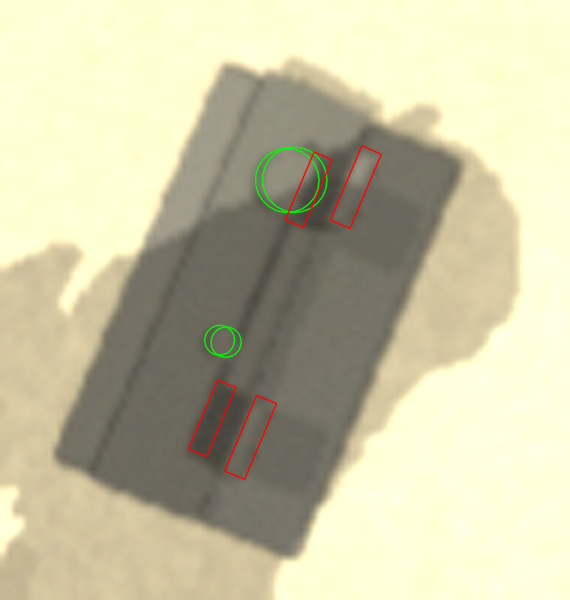

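View pics/o2.png

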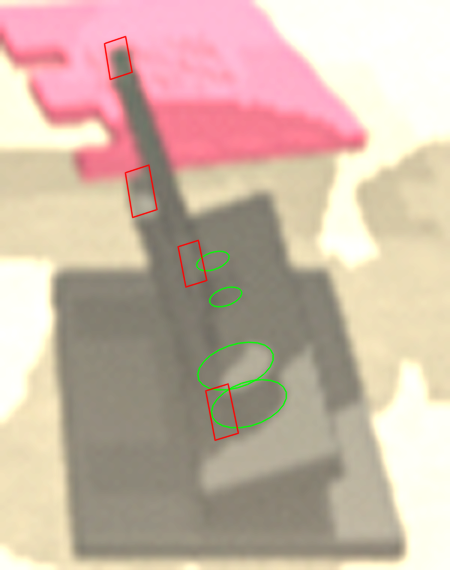

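View pics/o3.png

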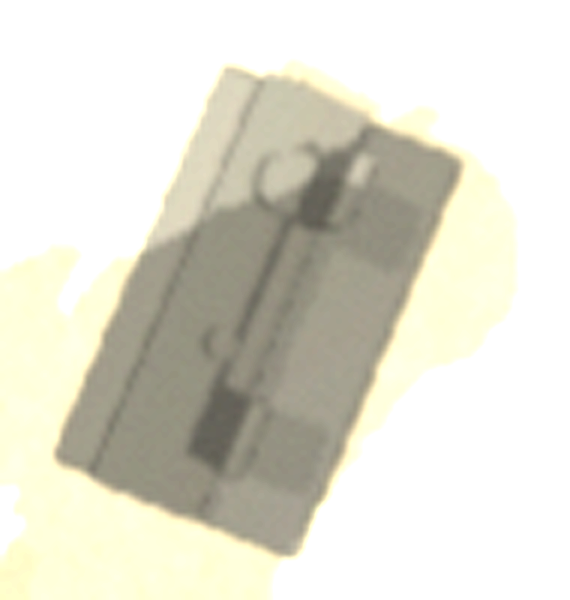

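```bash
cat >> h.py <<'E'
rz=R.from_euler('z',YAW,degrees=True)
up=rz.apply(UP); nx=rz.apply(NX); ny=rz.apply(NY)
G=np.array([.5598,.1111,.1382])
E
python3 - <<'E'
from h import *
print(rel(G-up*.016+up*.14+nx*.004,toolR(0)))
E
```

```text
(array([-0.2129, -0.177 , -0.0071]), array([-0.0015,  0.0006,  0.0148]))
```

```bash
python3 -m pendant '[[-0.045,-0.037,-0.002,0,0,0.015,-1],[-0.09,-0.075,-0.003,0,0,0.015,-1],[-0.135,-0.112,-0.005,0,0,0.015,-1],[-0.18,-0.15,-0.006,0,0,0.015,-1],[-0.213,-0.177,-0.007,0,0,0.015,-1],[-0.213,-0.177,-0.007,0,0,0.015,-1],[-0.213,-0.177,-0.007,0,0,0.015,-1]]'; python3 - <<'E'
from h import *
from plant import ctrl,snapshot
o=ctrl.get_obs();print(o['joint_pos'].round(1),o['force'],o['moment'])
print(rel(G-up*.016+up*.14+nx*.004,toolR(0)))
t=o['tool_pos']
im=snapshot("scene")["image"];cv2.imwrite("pics/scene5.png",im)
b=overlay(im,"scene",stand(.573,.1469,68.7),300,60,430,260,3)
q=R.from_euler('xyz',o["orientation"],degrees=True)
P=t+q.apply([[x,y,z] for z in(.093,-.037) for x,y in((-.085,-.005),(.085,-.005),(.085,.005),(-.085,.005))])
k=((proj("scene",P)+.5-[300,60])*3*8).astype(int)
for a in(k[:4],k[4:]): cv2.polylines(b,[a],True,(255,0,0),1,cv2.LINE_AA,3)
cv2.imwrite("pics/o5.png",b)
E
```

```text
clock: 8.15
tool_pos: [0.5455, 0.075, 0.2558]
orientation: [160.1, -0.0, 158.6]
force: [-0.3, 0.2, -1.0]
opening: 0.0099
[  16.2    3.6  -12.9  -17.8  -62.2 -120.8] [-0.34097054  0.24176111 -1.03601692] [-1.34803113  0.48185215  0.01642683]
(array([-0.0002,  0.0003, -0.0003]), array([-0.0011,  0.0005, -0.0015]))
```

View pics/o5.png

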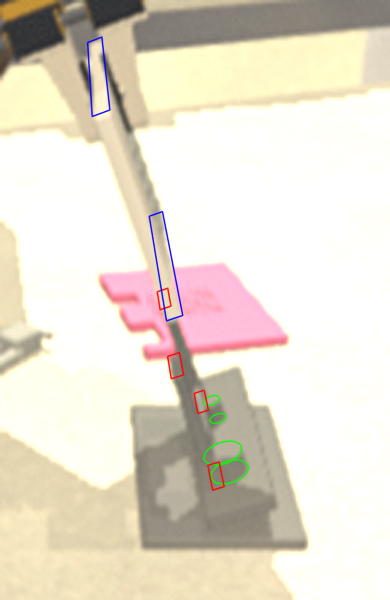

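```bash
python3 -m pendant '[[0,0,0.03,0,0,0,-1],[0,0,0.06,0,0,0,-1],[0,0,0.09,0,0,0,-1],[0,0,0.105,0,0,0,-1],[0,0,0.115,0,0,0,-1],[0,0,0.115,0,0,0,-1]]'; python3 - <<'E'
from h import *
from plant import ctrl,snapshot
o=ctrl.get_obs();print(o['force'],o['moment'])
im=snapshot("scene")["image"];cv2.imwrite("pics/scene6.png",im)
cv2.imwrite("pics/o6.png",cv2.resize(im[100:260,310:430],None,fx=3.7,fy=3.7,interpolation=cv2.INTER_CUBIC))
E
```

```text
clock: 8.95
tool_pos: [0.5599, 0.1121, 0.1481]
orientation: [160.1, 0.0, 158.6]
force: [-0.4, 0.3, -0.9]
opening: 0.0101
[-0.35576699  0.32789046 -0.87510234] [-1.36895289  0.44091493 -0.02934993]
```

View pics/o6.png

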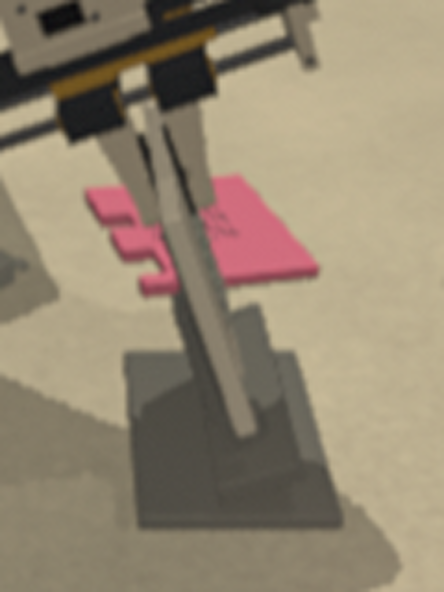

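```bash
python3 -m pendant '[[0,0,0.006,0,0,0,-1],[0,0,0.012,0,0,0,-1],[0,0,0.016,0,0,0,-1],[0,0,0.02,0,0,0,-1],[0,0,0.022,0,0,0,-1],[0,0,0.022,0,0,0,-1]]'
```

```text
clock: 9.75
tool_pos: [0.5627, 0.1187, 0.1271]
orientation: [160.1, -0.0, 158.6]
force: [-0.7, -0.4, -1.6]
opening: 0.0098
```

```bash
python3 -m pendant '[[0,0,0.001,0,0,0,-1],[0,0,0.002,0,0,0,-1],[0,0,0.003,0,0,0,-1],[0,0,0.004,0,0,0,-1],[0,0,0.004,0,0,0,-1]]'; python3 -m pendant '[[0,0,0.001,0,0,0,-1],[0,0,0.001,0,0,0,-1]]'
```

```text
clock: 10.38
tool_pos: [0.563, 0.1198, 0.1245]
orientation: [160.0, 0.0, 158.6]
force: [-5.9, -2.7, 8.1]
opening: 0.01
clock: 10.62
tool_pos: [0.563, 0.1198, 0.1244]
orientation: [160.0, 0.0, 158.6]
force: [-9.1, -4.1, 16.0]
opening: 0.0099
```

```bash
python3 -m pendant '[[0,0,-0.003,0,0,0,-1],[0,0,-0.003,0,0,0,-1]]';python3 -m pendant '[[0,-0.001,0,0,0,0,-1],[0,-0.002,0,0,0,0,-1],[0,-0.003,0,0,0,0,-1],[0,-0.004,0,0,0,0,-1],[0,-0.004,0,0,0,0,-1]]'
```

```text
clock: 10.88
tool_pos: [0.5632, 0.1194, 0.1257]
orientation: [160.0, 0.0, 158.6]
force: [0.3, -0.3, -2.0]
opening: 0.0096
clock: 11.5
tool_pos: [0.5616, 0.1159, 0.1241]
orientation: [160.0, 0.0, 158.5]
force: [-0.4, 0.9, -2.2]
opening: 0.0098
```

```bash
python3 -m pendant '[[0,-0.0005,0.001,0,0,0,-1],[0,-0.001,0.002,0,0,0,-1],[0,-0.001,0.002,0,0,0,-1]]';  python3 - <<'E'
from h import *
from plant import ctrl,snapshot
o=ctrl.get_obs();f=o['force'];print(f@nx,f@ny,f@up,((o['tool_pos']-G)@np.c_[nx,ny,up]).round(4))
im=snapshot("scene")["image"];cv2.imwrite("pics/scene7.png",im)
cv2.imwrite("pics/o7.png",cv2.resize(im[100:260,310:430],None,fx=3.7,fy=3.7,interpolation=cv2.INTER_CUBIC))
E
```

```text
clock: 11.88
tool_pos: [0.5619, 0.116, 0.1232]
orientation: [160.0, 0.1, 158.6]
force: [-3.6, 1.1, 7.8]
opening: 0.0096
2.3784436356136087 3.7751418603683575 7.463646099907973 [-0.0001 -0.0002 -0.016 ]
```

View pics/o7.png

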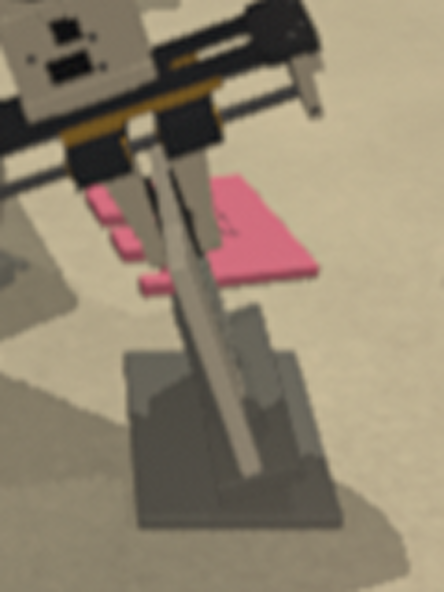

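```bash
python3 -m pendant '[[0,0,-0.001,0,0,0,-1],[0,0,-0.001,0,0,0,-0.6],[0,0,-0.001,0,0,0,-0.3],[0,0,-0.001,0,0,0,0],[0,0,-0.001,0,0,0,0],[0,0,-0.001,0,0,0,0],[0,0,-0.001,0,0,0,0]]'; python3 - <<'E'
from h import *
from plant import ctrl,snapshot
o=ctrl.get_obs();f=o['force'];print(f@nx,f@ny,f@up)
im=snapshot("scene")["image"];cv2.imwrite("pics/scene8.png",im)
cv2.imwrite("pics/o8.png",cv2.resize(im[100:260,310:430],None,fx=3.7,fy=3.7,interpolation=cv2.INTER_CUBIC))
E
```

```text
clock: 12.8
tool_pos: [0.5614, 0.1152, 0.1228]
orientation: [160.1, 0.0, 158.6]
force: [0.6, 0.4, 0.8]
opening: 0.0436
0.8661045499476833 -0.38526556892709507 0.549718370099958
```

View pics/o8.png

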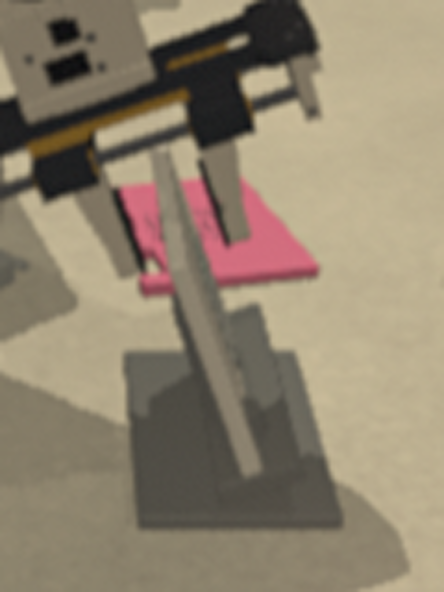

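Free of the plate; retreat straight up the plate, then to the side for a check with both cameras.

```bash
python3 -m pendant '[[0,0,-0.03,0,0,0,0],[0,0,-0.08,0,0,0,0],[0,0,-0.13,0,0,0,0],[0,0,-0.17,0,0,0,0],[0.06,0.04,-0.17,0,0,0,0],[0.11,0.08,-0.17,0,0,0,0],[0.16,0.12,-0.17,0,0,0,0],[0.2,0.16,-0.15,0,0,0,0],[0.2,0.16,-0.15,0,0,0,0],[0.2,0.16,-0.15,0,0,0,0]]'; python3 - <<'E'
from h import *
from plant import ctrl,snapshot
print(ctrl.get_obs()['joint_pos'].round(1))
for n in("scene","top"): cv2.imwrite(f"pics/{n}9.png",snapshot(n)["image"])
M=stand(.573,.1469,68.7)
ims=[]
for n,(x0,y0,x1,y1) in(("scene",(325,110,425,260)),("top",(210,140,310,260))):
    im=cv2.imread(f"pics/{n}9.png"); a=cv2.resize(im[y0:y1,x0:x1],None,fx=4,fy=4,interpolation=cv2.INTER_CUBIC)
    F=np.array([0,0,.036])
    for h in(0,.13):
        P=M([F+NX*dx+NY*dy+UP*h for dx,dy in((-.005,-.085),(-.005,.085),(.005,.085),(.005,-.085))])
        cv2.polylines(a,[((proj(n,P)+.5-[x0,y0])*32).astype(int)],True,(0,0,255),1,cv2.LINE_AA,3)
    ims.append(cv2.copyMakeBorder(a,0,600-a.shape[0],0,0,0))
cv2.imwrite("pics/o9.png",np.hstack(ims))
E
```

```text
clock: 14.1
tool_pos: [0.4108, 0.2813, 0.3183]
orientation: [160.1, 0.0, 158.7]
force: [0.6, -0.6, -0.1]
opening: 0.0438
[  52.5   -9.5  -21.7   -6.4  -58.8 -161.4]
```

View pics/o9.png

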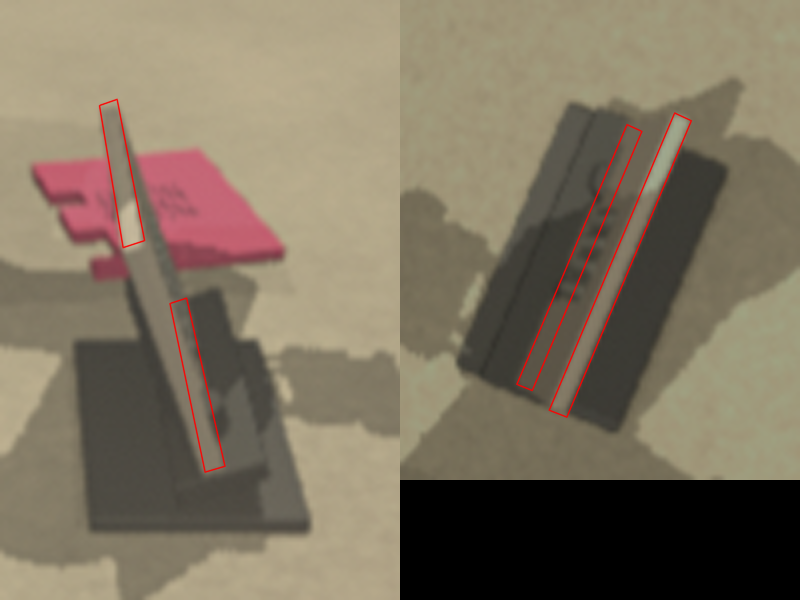

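View pics/scene9.png

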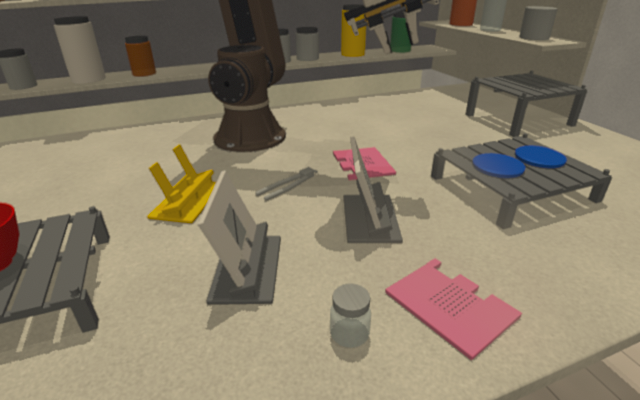

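```bash
python3 -c "
from plant import ctrl;print(ctrl.close_job())"
```

```text
the job is handed in; nothing more can be done
None
```

I lifted the grater off the pegs, turned it half round about its own upright axis, and set it back on the same grey stand. I then let go, backed the arm clear and handed the job in at about 14 s.

**Seating:** The tool came down 16.0 mm below where it first gripped the plate. That is exactly the peg height, and I felt firm ledge contact there (a press of about 18 N at most).

**Position and face:** With the arm clear, a model of a fully seated plate drawn over both pictures matched the real one to about a pixel. The studded coarse face looks outwards and the plate leans on the backrest.

**Slicer:** It looks the same as in the first picture.

**Disagreement:** On first touching the ledge there was a sideways force of about 7 N along the stand. It dropped when I eased off and was about 4 N at the final press. It was close to zero after release, so I took it as friction or a light touch on a peg. No checks failed.

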